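Clamp a rusty bracket with the T-handle screw

TASK

Clamp the rusty bracket that lies loose on the sloping rest: wind the T-handle screw clockwise (looking down on the handle), half turn by half turn, until its foot bears firmly on the bracket and the screw comes up hard against its stop, then let go. The bracket must stay where it lies, and the other things on the bench are to be left where they are.

Things in the scene. Friction and masses are not known exactly. Their poses are not given: they have to be found in the camera images.
- bar_mid (a point): middle of the T-handle, on the screw's axis. Steel round bar 12 mm thick, 132 long, along its y axis; hub 24 across at the middle, caps 18 across on the last 8 mm of each end. Pinch it about 42 mm out (bare bar 12 to 58 mm out). Its z axis points up along the screw, leaning 35 degrees from vertical to the stand's front (robot side): come down along it. Bar and ends turn with the screw
- screw (a joint): turn of the screw in rad, growing as wound clockwise seen looking down on the handle, i.e. about minus z of bar_mid. Feeds foot and handle 6 mm down the axis per turn. Starts 1.0 to 1.5 turns short; comes tight against a hard stop at 11.0, the foot then bearing on the bracket. Stiff: about 0.15 N m (some 3.6 N at 42 mm out); stays where left
- nut (a point): top centre of the brass nut (34 mm across, 10 high) on the fixed grey bridge (56 x 134 mm) through which the screw passes, 85 mm up the axis from the sloping rest. The middle of the handle is 47 to 57 mm above it along the axis: room for fingertips
- light_bar (a point): middle of the underside of the fixed light bar, 40 deep, 390 wide, 24 high, 300 above the bench, spanning the stand. Its lower front edge is about 70 mm behind and 110 mm above the middle of the handle, in the way of an upright gripper but clear of one that leans with the screw
- foot_face (a point): centre of the flat underside of the screw's round steel foot, 34 mm across; z axis up along the screw. The foot does not turn
- bracket_mid (a point): centre of the rusty plate, 100 x 70 x 5 mm, that lies loose on the sloping rest (35 degrees) under the foot, its low edge against a ledge; its z axis is square to the plate. Its upper edge has a 20 mm upturned flange. Mass about 0.3 kg
- stand: the fixed clamp stand: grey steel base plate 160 x 380 x 12 mm, sloping rest, bridge, and two round posts 16 mm across, 350 mm apart, that carry the light bar. Origin under its middle on the bench, front (the low edge of the slope) to -x. The axis of the screw meets the rest 75 mm above the origin
- tape_roll: tan roll of masking tape, 110 across, 48 high, standing flat; origin at the middle of its underside
- cup: white plastic cup, 80 across, 95 high; origin under its middle
- jar: amber glass jar, 60 across, 85 high; origin under its middle
- tin: bare metal tin, 72 across, 50 high; origin under its middle
- screwdriver: screwdriver lying on the bench
- spanner: open-ended spanner lying on the bench
- offcut: small rusty angle offcut, 70 x 50 x 36, lying loose on the bench; origin under its middle

How it is judged:
By the outcome, as a careful person would: the job done as asked, in the order asked, and still so for the second after the job is handed in, with the robot touching nothing.
It also fails if it takes over 70 s, if anything falls off the work surface, if the arm or the gripper's body presses on something with over 40 N, if the wrist force passes 120 N, or if a joint passes its speed limit or range.

ROBOT

A 6-joint arm with a two-finger parallel gripper is mounted at the origin on the work surface. World frame = base frame: x ahead of the robot, y to its left, z up, the work surface at z = 0. Lengths are in m, angles in rad, forces in N, time in s.
With the tool pointing down it reaches from about 0.25 to 0.8 m from the base axis. Payload 8.5 kg.
Tool frame: the origin (TCP) lies at the very end of the fingers, on their centre line; the grasp point (between the pads) lies 19 mm behind it; z points along the fingers, y is the line along which they close (so a half turn about z gives the same grasp; the last joint's range is limited). The gripper opens to 85 mm and grips with 20 to 120 N. Pads are 22 mm wide; open, the fingers measure 114 mm over their backs; the gripper's body (76 mm by 85 mm) begins 54 mm behind the grasp point. The pads swing forward as they close: fully open they stand 13 mm farther back than shut.
Start: joints at [-1.324, 0.238, -0.013, 1.319, 0, 1.571], TCP at [0.128, -0.509, 0.231] pointing down, gripper open.
Joint ranges: [-2.66, 2.66], [-1.03, 1.9], [-1.14, 1.46], [-1.82, 2.27], [-1.45, 1.34], [-3.14, 3.14]. Speed limits (rad/s): [2.22, 2.22, 2.79, 3.14, 3.14, 3.14].

INTERFACE

Orientations are given as a rotation vector (axis times angle).
In Python, from rig import bot gives the robot as it stands. The module is installed in compiled form; this text tells all that it offers.
- The arm moves only by the tool servo_tool, never from a script. Its argument "series" is a list of rows, each an object with "hand": the closure, from -1 (fully open) to 1 (shut); "linear": the shift along the tool's x, y, z in mm, a list of three; "turn": the turn, a rotation vector about the tool's x, y, z in degrees, a list of three. In form: [{"hand": hand, "linear": [tx, ty, tz], "turn": [ax, ay, az]}, ...]. A call has 1 to 10 rows; each row is the pose to reach, as a shift and turn from the pose commanded when the call began, along the tool's axes at that moment; what a row does not reach only later rows make up. A row lasts 1/10 s, in which the tool goes at most 50 mm and 8.59 degrees, less where a joint would pass 70% of its speed; a pose out of reach is approached as far as the arm can. A call with a gripper value outside its range is refused whole. The fingers move at their own pace and stop on an object; the grip force is fixed at half the most. Time passes only in rows, so rows that repeat a pose let the fingers close. It gives the time, the measured TCP pose, the force, the opening and the grip force at its end, in the units of the state.
- bot.get_state(): the state, without advancing time (a new reading comes with each control period).
- bot.capture(name): name is "scene" or "top"; returns a dict with "frame" (480x640x3 uint8, blue, green, red), "depth" (480x640 float32, m along the optical axis (not along the pixel's ray), 0 where there is no reading), "fx", "fy", "cx", "cy" (pixels), "k1" (the pictures are not rectified: a ray, as slopes to the right and down, at radius r is drawn at 1 + k1 r^2 times it, then the intrinsics apply), "position" and "orientation" of the camera in the world. Camera axes: x right, y down, z forward; pixel columns grow to the right and rows downward; lengths in m; the calibration is good to about 2 mm. A picture is of the moment at which its call begins.
- bot.finish_job(): hands the job in; it is judged then, once.
The state is a dict: "time_s": time; "joint_positions": joint angles; "joint_velocities": joint speeds; "joint_efforts": joint torques, N m; "ee_pos": TCP position; "eef_rot": TCP orientation; "force": force on the tool from outside, world axes, zero at the start; "torque": the same for the moment, N m; "finger_gap": opening from 0.0 (shut) to 1.0 (fully open); "grip_force": force on a finger pad.
Only numpy, scipy, OpenCV 4.12 (cv2) and the standard library are available. Lean on these libraries where they do the work, as an engineer would, in place of code of your own. Each camera call takes 0.05 s, during which the arm holds its last target. There are 200 camera calls.

## Working session

There is one attempt and no reset: what is moved stays moved. The work goes in short steps, Python scripts to look and compute and a tool call to move; the robot and the scene stay as the last step left them, time stands still between calls to the robot, and variables do not carry over. Pictures are saved under pics/ and viewed, at most 10 in all, crops included, and the job is handed in when it is done.

Besides the shell and the picture viewer there is one more tool, called by a JSON object that holds its "op" and its "data". servo_tool: Moves the arm, as the interface text tells. Its arguments: {"type":"object","properties":{"series":{"type":"array","items":{"type":"object","properties":{"hand":{"type":"number"},"linear":{"type":"array","items":{"type":"number"}},"turn":{"type":"array","items":{"type":"number"}}}}}},"required":["series"]}

```bash
mkdir -p pics; ls; cat > h.py <<'E'
import numpy as np, cv2
from scipy.spatial.transform import Rotation as R
def rot(o):
    o=np.array(o,float)
    return o if o.shape==(3,3) else (R.from_rotvec(o).as_matrix() if o.size==3 else R.from_quat(o).as_matrix())
def cloud(c):
    v,u=np.mgrid[0:480,0:640].astype(float)
    x=(u-c['cx'])/c['fx'];y=(v-c['cy'])/c['fy'];a,b=x.copy(),y.copy()
    for _ in range(8):
        s=1+c['k1']*(a*a+b*b);a,b=x/s,y/s
    d=c['depth'];P=np.dstack([a*d,b*d,d])
    return P@rot(c['orientation']).T+np.array(c['position'])
E
python3 - <<'E'
from rig import bot
from h import *
import pickle
for n in('scene','top'):
    c=bot.capture(n);pickle.dump(c,open(n+'.pkl','wb'));cv2.imwrite(f'pics/{n}0.png',c['frame'])
    print(n,c['position'],c['orientation'],c['fx'],c['k1'])
print(bot.get_state())
E
```

```text
pics
scene [1.09089065 0.30172329 1.01874567] [-1.34232819 -2.32674398  0.79016624] 447.54179613298834 -0.020694398032663056
top [ 0.43725662 -0.00549082  1.19960508] [-2.20885362  2.15332853 -0.08447369] 437.78205324884 -0.048708766905579445
{'time_s': 0.1, 'joint_positions': array([-1.32395119e+00,  2.38708468e-01, -1.42251348e-02,  1.31920897e+00,
       -1.09946777e-06,  1.57082461e+00]), 'joint_velocities': array([-0.00196055, -0.00034917,  0.00113265, -0.00139088,  0.00043199,
       -0.00064976]), 'joint_efforts': array([-8.11962109e-04, -5.39720964e+01,  3.46997774e+01,  1.34933824e-02,
       -1.09270059e-04, -1.19338259e-05]), 'ee_pos': array([ 0.12818176, -0.50869135,  0.2307269 ]), 'eef_rot': array([-3.11637462e+00, -3.86551241e-01,  2.61968215e-04]), 'force': array([ 0.37380991,  0.08563027, -0.79706167]), 'torque': array([-0.01576384, -0.02052173, -0.0164377 ]), 'grip_force': 0.0, 'finger_gap': 1.0000969921485574}
```

View pics/scene0.png

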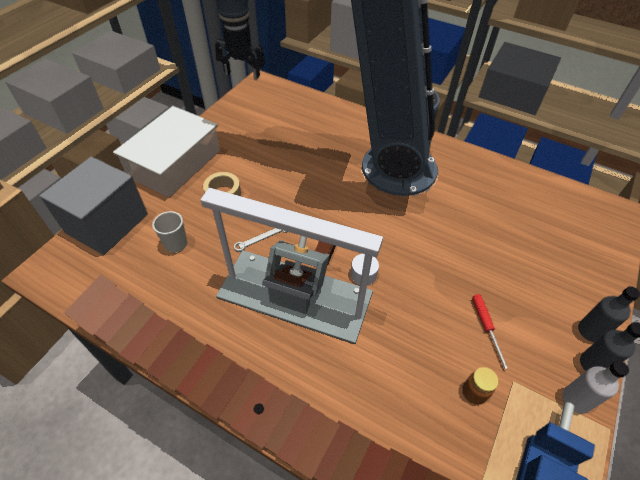

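View pics/top0.png

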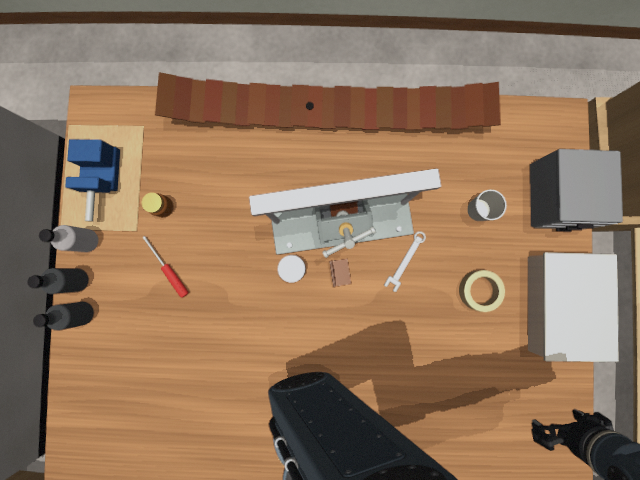

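The top view shows the stand around (342,225), with the handle running from about (328,253) to (374,232). The tin is at (291,268), the offcut at (340,272) and the spanner at (405,262). I'll zoom in and get 3D points.

```bash
python3 - <<'E'
from h import *
import pickle
c=pickle.load(open('top.pkl','rb'));P=cloud(c)
cv2.imwrite('pics/crop.png',cv2.resize(c['frame'][160:300,240:450],None,fx=3.8,fy=3.8,interpolation=cv2.INTER_CUBIC)[:600,:800])
# light bar top: z~0.324
z=P[...,2]
m=((abs(z-.324)<.008)&(P[...,0]>.4)&(P[...,0]<.8)&(abs(P[...,1])<.4)).astype(np.uint8)
pts=P[m>0][:,:2].astype(np.float32);print('light',len(pts),cv2.minAreaRect(pts),np.median(z[m>0]))
# base plate z~.012 grey
hsv=cv2.cvtColor(c['frame'],cv2.COLOR_BGR2HSV)
for v,u in [(253,328),(248,338),(243,350),(240,356),(236,366),(232,374),(230,346),(242,349),(272,340),(268,291),(262,405)]: print(u,v,P[v,u].round(4),c['frame'][v,u])
b=(abs(z-.012)<.006)&(hsv[...,1]<60)&(abs(P[...,0]-.55)<.15)&(abs(P[...,1])<.25)
pts=P[b][:,:2].astype(np.float32);print('base',len(pts),cv2.minAreaRect(pts))
# handle points
h=(z>.17)&(z<.26)&(P[...,0]<.58)&(P[...,0]>.42)&(abs(P[...,1])<.12)
q=P[h];print(len(q));print(np.c_[np.argwhere(h)[::6],(q[::6]*1000).round()].astype(int))
E
```

```text
light 3801 ((0.5961037278175354, -0.04126138985157013), (0.04137823358178139, 0.3884207606315613), 10.016195297241211) 0.3244847030995548
328 253 [ 0.4755 -0.0112  0.1849] [196 203 203]
338 248 [ 0.4875 -0.034   0.1894] [196 203 202]
350 243 [ 0.4989 -0.0607  0.2031] [183 190 189]
356 240 [ 0.5066 -0.0747  0.1965] [165 171 171]
366 236 [ 0.5158 -0.0968  0.2042] [161 166 161]
374 232 [ 0.5248 -0.1142  0.2109] [163 171 170]
346 230 [ 0.5322 -0.0528  0.1623] [148 154 154]
349 242 [ 0.5012 -0.0584  0.2027] [182 189 189]
340 272 [ 0.4315 -0.0461  0.0076] [106 130 171]
291 268 [0.4388 0.0839 0.0507] [215 214 212]
405 262 [ 0.463  -0.2226  0.007 ] [216 214 213]
base 3679 ((0.5600043535232544, -0.060905396938323975), (0.39648041129112244, 0.2533453404903412), 75.81527709960938)
393
[[ 226  372  539 -110  203]
 [ 228  372  533 -109  215]
 [ 229  372  531 -109  214]
 [ 230  370  529 -105  210]
 [ 231  365  527  -95  201]
 [ 231  371  527 -108  209]
 [ 232  363  525  -90  202]
 [ 232  369  525 -103  208]
 [ 232  375  525 -117  210]
 [ 233  363  523  -90  199]
 [ 233  369  523 -104  205]
 [ 233 
[... 833 characters left out ...]
 [ 245  340  495  -38  190]
 [ 245  346  494  -52  198]
 [ 245  352  495  -66  196]
 [ 246  339  492  -36  192]
 [ 246  345  492  -50  198]
 [ 246  351  492  -64  196]
 [ 247  337  490  -32  188]
 [ 247  343  490  -45  191]
 [ 247  350  490  -61  196]
 [ 248  335  487  -27  189]
 [ 248  341  488  -41  187]
 [ 248  351  488  -64  194]
 [ 249  335  485  -27  191]
 [ 250  325  482   -4  182]
 [ 250  333  483  -23  190]
 [ 251  323  480    0  182]
 [ 251  329  480  -13  186]
 [ 251  335  480  -27  187]
 [ 252  327  478   -9  184]
 [ 252  333  478  -23  188]
 [ 253  327  475   -9  185]
 [ 254  323  473    0  185]
 [ 254  329  473  -14  182]
 [ 255  328  471  -11  179]
 [ 257  325  466   -5  186]]
```

View pics/crop.png

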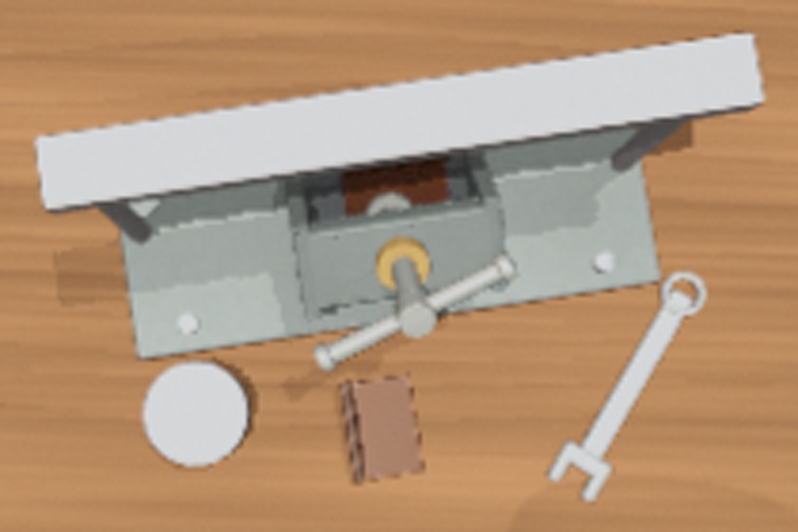

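The crop shows the nut at about (403,262), the hub at (418,318) and the handle caps at (325,357) and (507,268). Next I'll fit the axis and the bar.

```bash
cat >> h.py <<'E'
def ray(c,u,v,z):
    a,b=cv2.undistortPoints(np.array([[[u,v]]],float),np.array([[c['fx'],0,c['cx']],[0,c['fy'],c['cy']],[0,0,1.]]),np.array([c['k1'],0,0,0.]))[0,0]
    d=rot(c['orientation'])@[a,b,1];p=np.array(c['position']);return p+d*(z-p[2])/d[2]
yaw=np.deg2rad(10.0);s,t=np.sin(np.deg2rad(35)),np.cos(np.deg2rad(35))
xs=np.array([np.cos(yaw),np.sin(yaw),0]);ys=np.array([-np.sin(yaw),np.cos(yaw),0]);Z=np.array([0,0,1.])
A=-s*xs+t*Z; XP=t*xs+s*Z
E
python3 - <<'E'
from h import *
import pickle
c=pickle.load(open('top.pkl','rb'));P=cloud(c);hsv=cv2.cvtColor(c['frame'],cv2.COLOR_BGR2HSV)
m=cv2.inRange(hsv,(15,90,100),(32,255,255));m[:215]=0;m[245:]=0;m[:,:335]=0;m[:,360:]=0
v,u=np.nonzero(m);e=cv2.minAreaRect(np.c_[u,v].astype(np.float32));print('nut px',e,len(u))
# nut hull centre ~ left/right extremes
for z in(.1446,): print('nut',ray(c,346,229.3,z),ray(c,e[0][0],e[0][1],z))
z=P[...,2]
h=((z>.175)&(z<.22)&(P[...,0]<.54)&(P[...,0]>.46)&(P[...,1]<.005)&(P[...,1]>-.122))
q=P[h];B=np.median(q,0)
D=np.array([.049,-.103,.026]);D-=A*(D@A);D/=np.linalg.norm(D)
for _ in range(3):
    w=q-B; k=w@D; perp=np.linalg.norm(w-np.outer(k,D),axis=1)
    g=(perp<.010)&(abs(w@np.cross(D,A))<.007)
    n,B=g.sum(),q[g].mean(0); U=np.linalg.svd(q[g]-B)[2][0]; U*=np.sign(U@D); print(n,B,U,'axis comp',U@A, k[g].min(),k[g].max())
    D=U-A*(U@A);D/=np.linalg.norm(D)
print('angle toward back from -y',np.degrees(np.arctan2(D@XP,-D@ys)))
# caps from crop px
E1=(240+325/3.8,160+357/3.8);E2=(240+507/3.8,160+268/3.8)
for ze in (.180,.183,.186,.190):
    a=ray(c,*E1,ze);
    for z2 in (ze+.02,ze+.026,ze+.032):
        b=ray(c,*E2,z2);M=(a+b)/2;print(ze,z2,'mid',M.round(4),'len',np.linalg.norm(b-a).round(4),'A comp',((b-a)@A).round(4))
E
```

```text
nut px ((345.5, 229.0), (12.0, 13.0), 90.0) 101
nut [ 0.53549141 -0.05358975  0.1446    ] [ 0.53618942 -0.05236392  0.1446    ]
311 [ 0.50308064 -0.06001992  0.19756585] [ 0.4531849  -0.86866971  0.20009093] axis comp -0.005562327488765153 -0.06741269320844896 0.0643076849109785
312 [ 0.50248045 -0.05981911  0.19740431] [ 0.45477003 -0.86753331  0.2014204 ] axis comp -0.005481855508277752 -0.06848187283149415 0.0631267532044022
310 [ 0.502426   -0.05996381  0.19736432] [ 0.4562074  -0.86664816  0.20197962] axis comp -0.0059238565895904025 -0.06799870991482256 0.0635918284222918
angle toward back from -y 21.13748994244189
0.18 0.19999999999999998 mid [ 0.5012 -0.0598  0.19  ] len 0.1236 A comp -0.0043
0.18 0.206 mid [ 0.501  -0.0595  0.193 ] len 0.1239 A comp 0.0009
0.18 0.212 mid [ 0.5007 -0.0591  0.196 ] len 0.1245 A comp 0.006
0.183 0.20299999999999999 mid [ 0.5011 -0.0596  0.193 ] len 0.1232 A comp -0.0042
0.183 0.209 mid [ 0.5008 -0.0593  0.196 ] len 0.1235 A comp 0.0009
0.183 0.215 mid [ 0.5005 -0.059   0.199 ] len 0.1241 A comp 0.0061
0.186 0.206 mid [ 0.5009 -0.0595  0.196 ] len 0.1229 A comp -0.0042
0.186 0.212 mid [ 0.5006 -0.0591  0.199 ] len 0.1232 A comp 0.001
0.186 0.218 mid [ 0.5003 -0.0588  0.202 ] len 0.1238 A comp 0.0061
0.19 0.21 mid [ 0.5006 -0.0593  0.2   ] len 0.1224 A comp -0.0041
0.19 0.216 mid [ 0.5003 -0.0589  0.203 ] len 0.1227 A comp 0.0011
0.19 0.222 mid [ 0.5001 -0.0586  0.206 ] len 0.1233 A comp 0.0062
```

```bash
cat >> h.py <<'E'
mid=np.array([.502,-.059,.191]);ang=np.deg2rad(21.)
def goal(phi,sgn,up,out=.042,mid=mid):
    """bar end direction phi (rad, from stand -y toward back); up: grasp height over bar"""
    D=-np.cos(phi)*ys+np.sin(phi)*XP
    x=sgn*D;z=-A;y=np.cross(z,x)
    return mid+out*D+(up-.019)*A, np.c_[x,y,z]
def delta(st,p,M):
    T=rot(st['eef_rot']);return (T.T@(p-st['ee_pos'])*1000).round(1), np.degrees(R.from_matrix(T.T@M).as_rotvec()).round(1)
E
python3 - <<'E'
from rig import bot
from h import *
st=bot.get_state()
for s_ in(1,-1):
    p,M=goal(ang,s_,.1);print(s_,p,*delta(st,p,M),R.from_matrix(M).as_rotvec())
E
```

```text
1 [ 0.47519706 -0.10354134  0.26598447] [ 435.5 -308.1  -34.8] [20.  31.6 70.7] [-2.33128479  1.31897747 -0.65166878]
-1 [ 0.47519706 -0.10354134  0.26598447] [ 435.5 -308.1  -34.8] [ -34.2   21.6 -103.1] [1.29067536 2.28126098 0.52566738]
```

{"op": "servo_tool", "data": {"series": [{"hand": -0.2,"linear": [0,0,-20],"turn": [0,0,8]},{"hand": -0.2,"linear": [0,0,-40],"turn": [0,0,8]}]}}

```text
time_s: 0.3
ee_pos: [0.1281, -0.5085, 0.271]
eef_rot: [-3.135, -0.161, 0.001]
force: [0.1, -0.5, 0.4]
finger_gap: 0.692
grip_force: 0.0
```

```bash
python3 - <<'E'
from rig import bot
from h import *
st=bot.get_state();print(st['joint_positions'],st['finger_gap'])
for s_ in(1,-1):
    p,M=goal(ang,s_,.1);print(s_,p,*delta(st,p,M))
E
```

```text
[-1.32399714e+00  2.29173994e-01  7.54741358e-02  1.41941742e+00
 -2.06666117e-06  1.71510532e+00] 0.6919373096856569
1 [ 0.47519706 -0.10354134  0.26598447] [ 386.7 -367.3    5.7] [21.9 29.7 62.7]
-1 [ 0.47519706 -0.10354134  0.26598447] [ 386.7 -367.3    5.7] [ -33.4   24.6 -111. ]
```

{"op": "servo_tool", "data": {"series": [{"hand": -0.2,"linear": [31,-29,-6],"turn": [0,0,-8.5]},{"hand": -0.2,"linear": [62,-58,-12],"turn": [0,0,-17]},{"hand": -0.2,"linear": [93,-87,-18],"turn": [0,0,-25.5]},{"hand": -0.2,"linear": [124,-116,-24],"turn": [0,0,-34]},{"hand": -0.2,"linear": [155,-145,-30],"turn": [0,0,-42.5]},{"hand": -0.2,"linear": [186,-174,-36],"turn": [0,0,-51]},{"hand": -0.2,"linear": [217,-203,-42],"turn": [0,0,-59.5]},{"hand": -0.2,"linear": [248,-232,-48],"turn": [0,0,-68]},{"hand": -0.2,"linear": [279,-261,-54],"turn": [0,0,-76.5]},{"hand": -0.2,"linear": [310,-290,-60],"turn": [0,0,-85]}]}}

```text
time_s: 1.3
ee_pos: [0.4062, -0.186, 0.3314]
eef_rot: [-2.192, -2.25, 0.0]
force: [1.2, -1.1, 0.0]
finger_gap: 0.601
grip_force: 0.0
```

{"op": "servo_tool", "data": {"series": [{"hand": -0.2,"linear": [0,0,0],"turn": [0,0,-8.5]},{"hand": -0.2,"linear": [0,0,0],"turn": [0,0,-17]},{"hand": -0.2,"linear": [0,0,0],"turn": [0,0,-25.5]},{"hand": -0.2,"linear": [0,0,0],"turn": [0,0,-34]},{"hand": -0.2,"linear": [0,0,0],"turn": [0,0,-42.5]},{"hand": -0.2,"linear": [0,0,0],"turn": [0,0,-51]},{"hand": -0.2,"linear": [0,0,0],"turn": [0,0,-59.5]},{"hand": -0.2,"linear": [0,0,0],"turn": [0,0,-68]},{"hand": -0.2,"linear": [0,0,0],"turn": [0,0,-76.5]},{"hand": -0.2,"linear": [0,0,0],"turn": [0,0,-85]}]}}

```text
time_s: 2.3
ee_pos: [0.4053, -0.1875, 0.331]
eef_rot: [-0.096, -3.139, -0.001]
force: [0.7, -0.1, -1.0]
finger_gap: 0.598
grip_force: 0.0
```

```bash
cat > go.py <<'E'
import sys
from rig import bot
from h import *
st=bot.get_state();print(st['time_s'],st['joint_positions'].round(3),st['finger_gap'],st['ee_pos'],st['force'].round(1),st['torque'].round(2))
a=float(sys.argv[1]);up=float(sys.argv[2])
p,M=goal(np.deg2rad(a),1,up);print(p,*delta(st,p,M))
E
python3 go.py 21 .1
```

```text
2.3 [-0.433  0.088  0.053  1.537  0.    -0.372] 0.59751875622129 [ 0.40528243 -0.18749713  0.33101674] [ 0.7 -0.1 -1. ] [ 0.   -0.02 -0.02]
[ 0.47519706 -0.10354134  0.26598447] [-64.7  88.1  65. ] [  32.2  -28.2 -119.9]
```

{"op": "servo_tool", "data": {"series": [{"hand": -0.2,"linear": [-6,8,0],"turn": [2,-1.8,-7.5]},{"hand": -0.2,"linear": [-12,16,0],"turn": [4,-3.5,-15]},{"hand": -0.2,"linear": [-18,24,0],"turn": [6,-5.3,-22.5]},{"hand": -0.2,"linear": [-24,32,0],"turn": [8,-7,-30]},{"hand": -0.2,"linear": [-30,40,0],"turn": [10,-8.8,-37.5]},{"hand": -0.2,"linear": [-36,48,0],"turn": [12,-10.5,-45]},{"hand": -0.2,"linear": [-42,56,0],"turn": [14,-12.3,-52.5]},{"hand": -0.2,"linear": [-48,64,0],"turn": [16,-14,-60]},{"hand": -0.2,"linear": [-54,72,0],"turn": [18,-15.8,-67]},{"hand": -0.2,"linear": [-60,80,0],"turn": [20,-17.6,-75]}]}}

```text
time_s: 3.3
ee_pos: [0.4706, -0.1112, 0.3311]
eef_rot: [-1.677, 2.277, -0.48]
force: [0.3, -0.6, -0.7]
finger_gap: 0.602
grip_force: 0.0
```

```bash
python3 go.py 21 .1
```

```text
3.3 [-0.226 -0.175 -0.297  1.016 -0.009 -1.498] 0.602271862397843 [ 0.47063468 -0.11116364  0.33106303] [ 0.3 -0.6 -0.7] [ 0.11  0.33 -0.02]
[ 0.47519706 -0.10354134  0.26598447] [-7.2 25.4 60.1] [ 12.  -10.6 -44.9]
```

{"op": "servo_tool", "data": {"series": [{"hand": -0.2,"linear": [-1,4,10],"turn": [2,-1.8,-7.5]},{"hand": -0.2,"linear": [-2,8,20],"turn": [4,-3.5,-15]},{"hand": -0.2,"linear": [-4,12,30],"turn": [6,-5.3,-22.5]},{"hand": -0.2,"linear": [-5,17,40],"turn": [8,-7,-30]},{"hand": -0.2,"linear": [-6,21,50],"turn": [10,-8.8,-37.5]},{"hand": -0.2,"linear": [-7,25,60],"turn": [12,-10.6,-44.9]},{"hand": -0.2,"linear": [-7.2,25.4,60],"turn": [12,-10.6,-44.9]}]}}

```text
time_s: 4.0
ee_pos: [0.4738, -0.1042, 0.2641]
eef_rot: [-2.329, 1.328, -0.646]
force: [-1.0, 0.5, -0.7]
finger_gap: 0.599
grip_force: 0.0
```

```bash
python3 go.py 21 .03; python3 - <<'E'
from rig import bot
import cv2
a=bot.capture('top')['frame'];b=bot.capture('scene')['frame']
import numpy as np
a=cv2.resize(a[180:300,270:420],None,fx=3,fy=3);b=cv2.resize(b[180:300,220:370],None,fx=3,fy=3)
cv2.imwrite('pics/pre.png',np.vstack([a,b])[:600] if 0 else np.hstack([a,b])[:,:800] if 0 else cv2.resize(np.hstack([a,b]),(800,320)))
E
```

```text
4.0 [-0.42  -0.208 -0.574  0.682  0.325 -2.438] 0.5990244005400694 [ 0.47379809 -0.10419225  0.26414288] [-1.   0.5 -0.7] [-0.11  0.57 -0.03]
[ 0.51473744 -0.09656931  0.20864383] [ 0.5 -2.5 69.3] [ 0.2  0.1 -0.4]
```

View pics/pre.png

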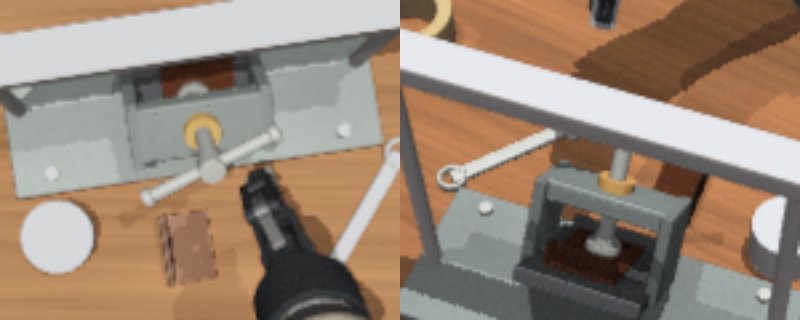

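The pre-grasp looks right: the fingers hover just to the front of the bar's right arm, around (255,180) in the left panel. I'll descend and grip.

{"op": "servo_tool", "data": {"series": [{"hand": -0.2,"linear": [0,-1,20],"turn": [0.2,0,-0.4]},{"hand": -0.2,"linear": [0,-2.5,40],"turn": [0.2,0,-0.4]},{"hand": -0.2,"linear": [0.5,-2.5,60],"turn": [0.2,0,-0.4]},{"hand": -0.2,"linear": [0.5,-2.5,80],"turn": [0.2,0,-0.4]},{"hand": -0.2,"linear": [0.5,-2.5,92],"turn": [0.2,0,-0.4]},{"hand": -0.2,"linear": [0.5,-2.5,99],"turn": [0.2,0,-0.4]},{"hand": -0.2,"linear": [0.5,-2.5,99],"turn": [0.2,0,-0.4]}]}}

```text
time_s: 4.8
ee_pos: [0.5334, -0.0932, 0.1865]
eef_rot: [-2.33, 1.319, -0.653]
force: [-0.3, -0.5, 0.9]
finger_gap: 0.604
grip_force: 0.0
```

```bash
python3 go.py 21 0; python3 - <<'E'
from rig import bot
from h import *
c=bot.capture('top')
cv2.imwrite('pics/down.png',cv2.resize(c['frame'][205:275,300:400],None,fx=6,fy=6,interpolation=cv2.INTER_CUBIC))
E
```

```text
4.8 [-0.331 -0.05  -0.673  0.397  0.282 -2.363] 0.6042069454239466 [ 0.53337722 -0.09316211  0.18645071] [-0.3 -0.5  0.9] [-0.08  0.48 -0.02]
[ 0.53168332 -0.09358129  0.18406927] [-0.9  2.7  0.9] [-0.1 -0.  -0. ]
```

View pics/down.png

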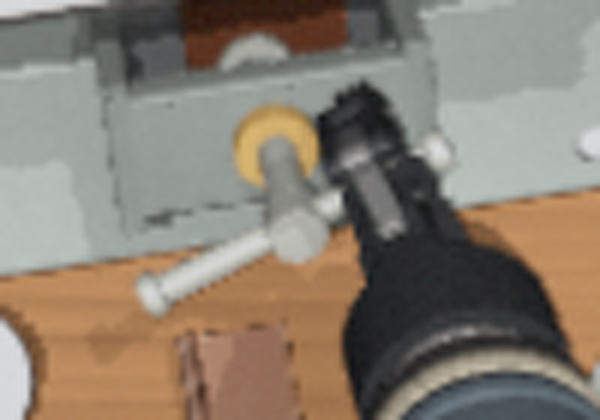

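The fingers straddle the right arm of the bar (~(385,170)), and both caps are clear. Now I'll grip.

{"op": "servo_tool", "data": {"series": [{"hand": -0.2,"linear": [-0.9,2.7,0.9],"turn": [0,0,0]},{"hand": 1,"linear": [-0.9,2.7,0.9],"turn": [0,0,0]},{"hand": 1,"linear": [-0.9,2.7,0.9],"turn": [0,0,0]},{"hand": 1,"linear": [-0.9,2.7,0.9],"turn": [0,0,0]},{"hand": 1,"linear": [-0.9,2.7,0.9],"turn": [0,0,0]},{"hand": 1,"linear": [-0.9,2.7,0.9],"turn": [0,0,0]}]}}

```text
time_s: 5.45
ee_pos: [0.5316, -0.0944, 0.1849]
eef_rot: [-2.33, 1.317, -0.656]
force: [-3.0, -1.8, 4.7]
finger_gap: 0.116
grip_force: 58.7
```

```bash
python3 go.py 21 0; python3 -c "
import numpy as np
for k in range(1,11):
    a=np.deg2rad(6*k);print(k,round(-42*(1-np.cos(a)),1),round(-42*np.sin(a),1),round(.1*k,1))"
```

```text
5.45 [-0.336 -0.051 -0.68   0.39   0.284 -2.367] 0.11616459177076983 [ 0.5315753  -0.09438297  0.18489497] [-3.  -1.8  4.7] [-0.31  0.5  -0.09]
[ 0.53168332 -0.09358129  0.18406927] [-0.8 -0.   0.8] [-0.1 -0.1  0.1]
1 -0.2 -4.4 0.1
2 -0.9 -8.7 0.2
3 -2.1 -13.0 0.3
4 -3.6 -17.1 0.4
5 -5.6 -21.0 0.5
6 -8.0 -24.7 0.6
7 -10.8 -28.1 0.7
8 -13.9 -31.2 0.8
9 -17.3 -34.0 0.9
10 -21.0 -36.4 1.0
```

{"op": "servo_tool", "data": {"series": [{"hand": 1,"linear": [-0.2,4.4,0.1],"turn": [0,0,6]},{"hand": 1,"linear": [-0.9,8.7,0.2],"turn": [0,0,12]},{"hand": 1,"linear": [-2.1,13,0.3],"turn": [0,0,18]},{"hand": 1,"linear": [-3.6,17.1,0.4],"turn": [0,0,24]},{"hand": 1,"linear": [-5.6,21,0.5],"turn": [0,0,30]},{"hand": 1,"linear": [-8,24.7,0.6],"turn": [0,0,36]}]}}

```text
time_s: 6.05
ee_pos: [0.5108, -0.0995, 0.1691]
eef_rot: [-1.746, 1.913, -0.441]
force: [-5.2, -3.2, 5.9]
finger_gap: 0.112
grip_force: 59.1
```

```bash
python3 go.py -15 -.0006
```

```text
6.05 [-0.368 -0.063 -0.736  0.354  0.3   -1.763] 0.11245988895277054 [ 0.51084701 -0.09949849  0.16905668] [-5.2 -3.2  5.9] [-0.46  0.7   0.02]
[ 0.51134679 -0.09854663  0.16870961] [-0.9 -0.1  0.7] [-0.1 -0.  -0.2]
```

{"op": "servo_tool", "data": {"series": [{"hand": 1,"linear": [-0.2,4.4,0.1],"turn": [0,0,6]},{"hand": 1,"linear": [-0.9,8.7,0.2],"turn": [0,0,12]},{"hand": 1,"linear": [-2.1,13,0.3],"turn": [0,0,18]},{"hand": 1,"linear": [-3.6,17.1,0.4],"turn": [0,0,24]},{"hand": 1,"linear": [-5.6,21,0.5],"turn": [0,0,30]},{"hand": 1,"linear": [-8,24.7,0.6],"turn": [0,0,36]},{"hand": 1,"linear": [-10.8,28.1,0.7],"turn": [0,0,42]},{"hand": 1,"linear": [-13.9,31.2,0.8],"turn": [0,0,48]},{"hand": 1,"linear": [-17.3,34,0.9],"turn": [0,0,54]},{"hand": 1,"linear": [-21,36.4,1],"turn": [0,0,60]}]}}

```text
time_s: 7.05
ee_pos: [0.4812, -0.0738, 0.1503]
eef_rot: [-0.543, 2.472, -0.034]
force: [-10.6, -1.4, 6.9]
finger_gap: 0.113
grip_force: 59.7
```

```bash
python3 go.py -75 -.0016
```

```text
7.05 [-0.327 -0.106 -0.832  0.293  0.279 -0.68 ] 0.11313507912647527 [ 0.4812094  -0.07380024  0.15030015] [-10.6  -1.4   6.9] [-0.26  1.28  0.26]
[ 0.48279658 -0.07342417  0.15085611] [-1.6 -0.3  0.5] [-0.   0.  -0.2]
```

{"op": "servo_tool", "data": {"series": [{"hand": 1,"linear": [-0.2,4.4,0.1],"turn": [0,0,6]},{"hand": 1,"linear": [-0.9,8.7,0.2],"turn": [0,0,12]},{"hand": 1,"linear": [-2.1,13,0.3],"turn": [0,0,18]},{"hand": 1,"linear": [-3.6,17.1,0.4],"turn": [0,0,24]},{"hand": 1,"linear": [-5.6,21,0.5],"turn": [0,0,30]},{"hand": 1,"linear": [-8,24.7,0.6],"turn": [0,0,36]},{"hand": 1,"linear": [-10.8,28.1,0.7],"turn": [0,0,42]},{"hand": 1,"linear": [-13.9,31.2,0.8],"turn": [0,0,48]},{"hand": 1,"linear": [-17.3,34,0.9],"turn": [0,0,54]},{"hand": 1,"linear": [-21,36.4,1],"turn": [0,0,60]}]}}

```text
time_s: 8.05
ee_pos: [0.4831, -0.0311, 0.1557]
eef_rot: [0.777, 2.455, 0.379]
force: [-15.5, 2.9, 13.4]
finger_gap: 0.12
grip_force: 60.5
```

```bash
python3 go.py -135 -.0026
```

```text
8.05 [-0.199 -0.134 -0.844  0.284  0.213  0.478] 0.11956849867288556 [ 0.48311092 -0.03112188  0.15574262] [-15.5   2.9  13.4] [0.67 1.43 0.91]
[ 0.48508596 -0.03182577  0.15627196] [-2.   0.5  0.6] [ 0.1 -0.1 -0.2]
```

{"op": "servo_tool", "data": {"series": [{"hand": 1,"linear": [0.3,4.4,0.1],"turn": [0,0,6]},{"hand": 1,"linear": [0,8.7,0.2],"turn": [0,0,12]},{"hand": 1,"linear": [-1,13,0.3],"turn": [0,0,18]},{"hand": 1,"linear": [-2.4,17.1,0.4],"turn": [0,0,24]},{"hand": 1,"linear": [-2.4,17.1,0.4],"turn": [0,0,24]}]}}

```text
time_s: 8.55
ee_pos: [0.4939, -0.0188, 0.1644]
eef_rot: [1.291, 2.28, 0.531]
force: [-11.8, 4.5, 11.4]
finger_gap: 0.113
grip_force: 59.8
```

```bash
python3 go.py -159 -.003
```

```text
8.55 [-0.156 -0.132 -0.818  0.297  0.19   0.933] 0.11324814557053656 [ 0.4939421  -0.0187666   0.16443789] [-11.8   4.5  11.4] [0.88 0.91 0.74]
[ 0.49547605 -0.02033509  0.1643455 ] [-2.   0.2  0.8] [ 0.2 -0.1 -0.1]
```

{"op": "servo_tool", "data": {"series": [{"hand": -0.2,"linear": [0,0,0],"turn": [0,0,0]},{"hand": -0.2,"linear": [0,0,0],"turn": [0,0,0]},{"hand": -0.2,"linear": [0,0,0],"turn": [0,0,0]},{"hand": -0.2,"linear": [0,0,0],"turn": [0,0,0]},{"hand": -0.2,"linear": [0,0,-20],"turn": [0,0,0]},{"hand": -0.2,"linear": [0,0,-40],"turn": [0,0,0]},{"hand": -0.2,"linear": [0,0,-60],"turn": [0,0,-4]},{"hand": -0.2,"linear": [0,0,-70],"turn": [0,0,-12]},{"hand": -0.2,"linear": [0,0,-70],"turn": [0,0,-20]}]}}

```text
time_s: 9.45
ee_pos: [0.4546, -0.0274, 0.2228]
eef_rot: [0.852, 2.431, 0.399]
force: [0.1, -0.6, -0.4]
finger_gap: 0.598
grip_force: 0.0
```

```bash
sed -i 's/^p,M=.*/mid2=mid-.0015*XP;p,M=goal(np.deg2rad(a),1,up,mid=mid2);print(*delta(st,p,M))/' go.py; python3 go.py 21 .068
python3 - <<'E'
from rig import bot
from h import *
c=bot.capture('top')
cv2.imwrite('pics/reg1.png',cv2.resize(c['frame'][205:275,300:400],None,fx=6,fy=6,interpolation=cv2.INTER_CUBIC))
E
```

```text
9.45 [-0.203 -0.274 -0.743  0.52   0.213  0.535] 0.5975221808624179 [ 0.45462136 -0.02740857  0.22276572] [ 0.1 -0.6 -0.4] [-0.12  0.5  -0.06]
[-78.1 -30.1   0.9] [  -0.3    0.2 -159.6]
```

View pics/reg1.png

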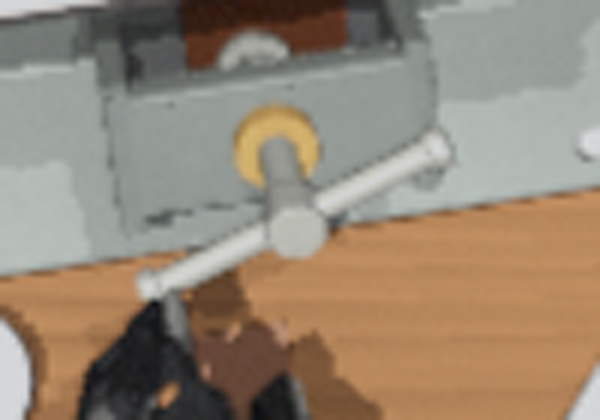

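The half turn is done. The bar is back on the same line, with caps at (150,285) and (435,150), and the gripper is clear. I'll swing back for the second stroke.

{"op": "servo_tool", "data": {"series": [{"hand": -0.2,"linear": [-4,-1.5,0],"turn": [0,0,-8]},{"hand": -0.2,"linear": [-8,-3,0],"turn": [0,0,-16]},{"hand": -0.2,"linear": [-12,-4.5,0],"turn": [0,0,-24]},{"hand": -0.2,"linear": [-16,-6,0],"turn": [0,0,-32]},{"hand": -0.2,"linear": [-20,-7.5,0],"turn": [0,0,-40]},{"hand": -0.2,"linear": [-24,-9,0],"turn": [0,0,-48]},{"hand": -0.2,"linear": [-28,-10.5,0],"turn": [0,0,-56]},{"hand": -0.2,"linear": [-32,-12,0],"turn": [0,0,-64]},{"hand": -0.2,"linear": [-36,-13.5,0],"turn": [0,0,-72]},{"hand": -0.2,"linear": [-40,-15,0],"turn": [0,0,-80]}]}}

```text
time_s: 10.5
ee_pos: [0.4735, -0.0645, 0.2294]
eef_rot: [-0.892, 2.374, -0.148]
force: [-0.1, -0.3, -0.1]
finger_gap: 0.598
grip_force: 0.0
```

```bash
python3 go.py 21 .068
```

```text
10.5 [-0.307 -0.219 -0.684  0.548  0.269 -0.949] 0.597972569290786 [ 0.47351612 -0.06451729  0.229416  ] [-0.1 -0.3 -0.1] [-0.1   0.53 -0.  ]
[  7.  -41.   -0.9] [ -0.1   0.  -79.8]
```

{"op": "servo_tool", "data": {"series": [{"hand": -0.2,"linear": [0.7,-4,0],"turn": [0,0,-8]},{"hand": -0.2,"linear": [1.4,-8,0],"turn": [0,0,-16]},{"hand": -0.2,"linear": [2.1,-12,0],"turn": [0,0,-24]},{"hand": -0.2,"linear": [2.8,-16,0],"turn": [0,0,-32]},{"hand": -0.2,"linear": [3.5,-20,0],"turn": [0,0,-40]},{"hand": -0.2,"linear": [4.2,-24,0],"turn": [0,0,-48]},{"hand": -0.2,"linear": [5,-28,-0.4],"turn": [0,0,-56]},{"hand": -0.2,"linear": [5.7,-33,-0.6],"turn": [0,0,-64]},{"hand": -0.2,"linear": [6.4,-37,-0.8],"turn": [0,0,-72]},{"hand": -0.2,"linear": [7,-41,-0.9],"turn": [0,0,-79.8]}]}}

```text
time_s: 11.5
ee_pos: [0.4919, -0.1006, 0.2388]
eef_rot: [-2.33, 1.318, -0.653]
force: [-0.4, -0.2, 0.3]
finger_gap: 0.6
grip_force: 0.0
```

{"op": "servo_tool", "data": {"series": [{"hand": -0.2,"linear": [0,0,18],"turn": [0,0,0]},{"hand": -0.2,"linear": [0,0,36],"turn": [0,0,0]},{"hand": -0.2,"linear": [0,0,54],"turn": [0,0,0]},{"hand": -0.2,"linear": [0,0,66],"turn": [0,0,0]},{"hand": -0.2,"linear": [0,0,70],"turn": [0,0,0]},{"hand": -0.2,"linear": [0,0,70],"turn": [0,0,0]}]}}

```text
time_s: 12.1
ee_pos: [0.5314, -0.0933, 0.1812]
eef_rot: [-2.327, 1.323, -0.651]
force: [-0.1, 0.3, -0.2]
finger_gap: 0.601
grip_force: 0.0
```

```bash
python3 go.py 21 -.0023
```

```text
12.1 [-0.333 -0.047 -0.685  0.383  0.283 -2.361] 0.600944037943889 [ 0.53139255 -0.09327713  0.18119992] [-0.1  0.3 -0.2] [-0.09  0.52  0.03]
[ 0.4 -0.2  0.1] [-0.   0.  -0.2]
```

Aligned. I'll grip and start the second half turn.

{"op": "servo_tool", "data": {"series": [{"hand": 1,"linear": [0,0,0],"turn": [0,0,0]},{"hand": 1,"linear": [0,0,0],"turn": [0,0,0]},{"hand": 1,"linear": [0,0,0],"turn": [0,0,0]},{"hand": 1,"linear": [0,0,0],"turn": [0,0,0]},{"hand": 1,"linear": [0,0,0],"turn": [0,0,0]}]}}

```text
time_s: 12.6
ee_pos: [0.532, -0.0938, 0.1829]
eef_rot: [-2.327, 1.321, -0.655]
force: [-2.9, -0.7, 6.4]
finger_gap: 0.117
grip_force: 58.7
```

{"op": "servo_tool", "data": {"series": [{"hand": 1,"linear": [-0.2,4.4,0.1],"turn": [0,0,6]},{"hand": 1,"linear": [-0.9,8.7,0.2],"turn": [0,0,12]},{"hand": 1,"linear": [-2.1,13,0.3],"turn": [0,0,18]},{"hand": 1,"linear": [-3.6,17.1,0.4],"turn": [0,0,24]},{"hand": 1,"linear": [-5.6,21,0.5],"turn": [0,0,30]},{"hand": 1,"linear": [-8,24.7,0.6],"turn": [0,0,36]},{"hand": 1,"linear": [-10.8,28.1,0.7],"turn": [0,0,42]},{"hand": 1,"linear": [-13.9,31.2,0.8],"turn": [0,0,48]},{"hand": 1,"linear": [-17.3,34,0.9],"turn": [0,0,54]},{"hand": 1,"linear": [-21,36.4,1],"turn": [0,0,60]}]}}

```text
time_s: 13.6
ee_pos: [0.4973, -0.0928, 0.1575]
eef_rot: [-1.288, 2.204, -0.282]
force: [-3.7, -2.4, 3.6]
finger_gap: 0.112
grip_force: 59.0
```

```bash
python3 go.py -39 -.0033
```

```text
13.6 [-0.364 -0.075 -0.783  0.319  0.299 -1.338] 0.11218884645186278 [ 0.49733806 -0.09284411  0.15748475] [-3.7 -2.4  3.6] [-0.28  0.62  0.09]
[0.2 0.  0.8] [-0.1  0.  -0.4]
```

{"op": "servo_tool", "data": {"series": [{"hand": 1,"linear": [-0.2,4.4,0.1],"turn": [0,0,6]},{"hand": 1,"linear": [-0.9,8.7,0.2],"turn": [0,0,12]},{"hand": 1,"linear": [-2.1,13,0.3],"turn": [0,0,18]},{"hand": 1,"linear": [-3.6,17.1,0.4],"turn": [0,0,24]},{"hand": 1,"linear": [-5.6,21,0.5],"turn": [0,0,30]},{"hand": 1,"linear": [-8,24.7,0.6],"turn": [0,0,36]},{"hand": 1,"linear": [-10.8,28.1,0.7],"turn": [0,0,42]},{"hand": 1,"linear": [-13.9,31.2,0.8],"turn": [0,0,48]},{"hand": 1,"linear": [-17.3,34,0.9],"turn": [0,0,54]},{"hand": 1,"linear": [-21,36.4,1],"turn": [0,0,60]}]}}

```text
time_s: 14.6
ee_pos: [0.4786, -0.0556, 0.1477]
eef_rot: [-0.014, 2.535, 0.135]
force: [-5.8, 0.5, 5.9]
finger_gap: 0.114
grip_force: 59.3
```

{"op": "servo_tool", "data": {"series": [{"hand": 1,"linear": [-0.2,4.4,0.1],"turn": [0,0,6]},{"hand": 1,"linear": [-0.9,8.7,0.2],"turn": [0,0,12]},{"hand": 1,"linear": [-2.1,13,0.3],"turn": [0,0,18]},{"hand": 1,"linear": [-3.6,17.1,0.4],"turn": [0,0,24]},{"hand": 1,"linear": [-5.6,21,0.5],"turn": [0,0,30]},{"hand": 1,"linear": [-8,24.7,0.6],"turn": [0,0,36]}]}}

```text
time_s: 15.2
ee_pos: [0.4845, -0.0307, 0.1542]
eef_rot: [0.781, 2.452, 0.38]
force: [-9.5, 2.8, 8.7]
finger_gap: 0.116
grip_force: 59.8
```

```bash
python3 go.py -135 -.0049
```

```text
15.2 [-0.196 -0.131 -0.847  0.275  0.211  0.484] 0.11617863652241467 [ 0.48446588 -0.03073146  0.1542301 ] [-9.5  2.8  8.7] [0.34 0.89 0.56]
[-0.9 -0.8  0.9] [ 0.1  0.  -0.4]
```

{"op": "servo_tool", "data": {"series": [{"hand": 1,"linear": [-0.1,2.9,0],"turn": [0,0,4]},{"hand": 1,"linear": [-0.4,5.8,0],"turn": [0,0,8]},{"hand": 1,"linear": [-0.9,8.7,0.1],"turn": [0,0,12]},{"hand": 1,"linear": [-1.6,11.6,0.1],"turn": [0,0,16]},{"hand": 1,"linear": [-2.5,14.4,0.2],"turn": [0,0,20]},{"hand": 1,"linear": [-3.6,17.1,0.3],"turn": [0,0,24]},{"hand": 1,"linear": [-3.6,17.1,0.3],"turn": [0,0,24]}]}}

```text
time_s: 15.9
ee_pos: [0.4953, -0.0191, 0.1629]
eef_rot: [1.294, 2.278, 0.531]
force: [-9.1, 4.1, 9.4]
finger_gap: 0.116
grip_force: 59.6
```

```bash
echo "print('tool F',(rot(st['eef_rot']).T@st['force']).round(1))" >>go.py; python3 go.py -159 -.0053
```

```text
15.9 [-0.155 -0.127 -0.82   0.291  0.189  0.935] 0.11617290935933514 [ 0.49525431 -0.01906028  0.16289452] [-9.1  4.1  9.4] [0.65 0.74 0.63]
[-1.  -1.1  1.1] [ 0.2 -0.  -0.2]
tool F [  5.7   0.8 -12.4]
```

One full turn is done and it hasn't reached the stop. I'll regrip for the third stroke.

{"op": "servo_tool", "data": {"series": [{"hand": -0.2,"linear": [0,0,0],"turn": [0,0,0]},{"hand": -0.2,"linear": [0,0,0],"turn": [0,0,0]},{"hand": -0.2,"linear": [0,0,0],"turn": [0,0,0]},{"hand": -0.2,"linear": [0,0,0],"turn": [0,0,0]},{"hand": -0.2,"linear": [0,0,-20],"turn": [0,0,0]},{"hand": -0.2,"linear": [0,0,-40],"turn": [0,0,0]},{"hand": -0.2,"linear": [0,0,-60],"turn": [0,0,-4]},{"hand": -0.2,"linear": [0,0,-70],"turn": [0,0,-12]},{"hand": -0.2,"linear": [0,0,-70],"turn": [0,0,-20]}]}}

```text
time_s: 16.8
ee_pos: [0.4559, -0.0274, 0.2212]
eef_rot: [0.856, 2.43, 0.4]
force: [-0.1, -0.9, 0.2]
finger_gap: 0.601
grip_force: 0.0
```

{"op": "servo_tool", "data": {"series": [{"hand": -0.2,"linear": [-4,-1.5,0],"turn": [0,0,-8]},{"hand": -0.2,"linear": [-8,-3,0],"turn": [0,0,-16]},{"hand": -0.2,"linear": [-12,-4.5,0],"turn": [0,0,-24]},{"hand": -0.2,"linear": [-16,-6,0],"turn": [0,0,-32]},{"hand": -0.2,"linear": [-20,-7.5,0],"turn": [0,0,-40]},{"hand": -0.2,"linear": [-24,-9,0],"turn": [0,0,-48]},{"hand": -0.2,"linear": [-28,-10.5,0],"turn": [0,0,-56]},{"hand": -0.2,"linear": [-32,-12,0],"turn": [0,0,-64]},{"hand": -0.2,"linear": [-36,-13.5,0],"turn": [0,0,-72]},{"hand": -0.2,"linear": [-40,-15,0],"turn": [0,0,-80]}]}}

```text
time_s: 17.8
ee_pos: [0.4747, -0.0646, 0.228]
eef_rot: [-0.892, 2.374, -0.148]
force: [0.6, -0.2, -0.8]
finger_gap: 0.598
grip_force: 0.0
```

```bash
python3 go.py 21 .065
python3 - <<'E'
from rig import bot
from h import *
c=bot.capture('top')
cv2.imwrite('pics/reg2.png',cv2.resize(c['frame'][205:275,300:400],None,fx=6,fy=6,interpolation=cv2.INTER_CUBIC))
E
```

```text
17.8 [-0.306 -0.215 -0.686  0.542  0.269 -0.948] 0.5982943415793729 [ 0.47468719 -0.06459401  0.22803402] [ 0.6 -0.2 -0.8] [-0.11  0.52  0.05]
[  7.  -40.7   0.4] [ -0.1   0.  -79.8]
tool F [ 0.2 -0.3  0.9]
```

View pics/reg2.png

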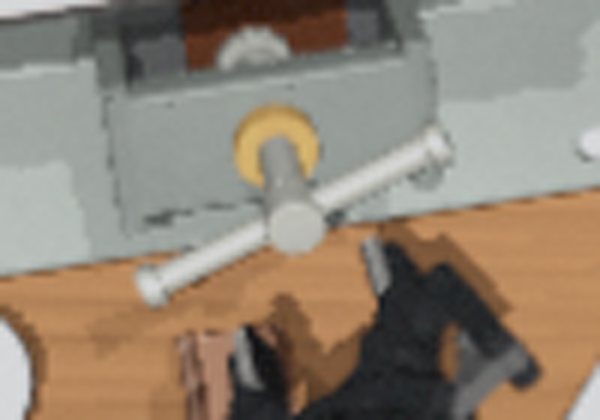

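The bar is at the same angle, with caps at (152,285) and (435,148), and nothing else has moved. On with the third stroke.

{"op": "servo_tool", "data": {"series": [{"hand": -0.2,"linear": [0.7,-4,0],"turn": [0,0,-8]},{"hand": -0.2,"linear": [1.4,-8,0],"turn": [0,0,-16]},{"hand": -0.2,"linear": [2.1,-12,0],"turn": [0,0,-24]},{"hand": -0.2,"linear": [2.8,-16,0],"turn": [0,0,-32]},{"hand": -0.2,"linear": [3.5,-20,0],"turn": [0,0,-40]},{"hand": -0.2,"linear": [4.2,-24,0],"turn": [0,0,-48]},{"hand": -0.2,"linear": [5,-28,0],"turn": [0,0,-56]},{"hand": -0.2,"linear": [5.7,-33,0],"turn": [0,0,-64]},{"hand": -0.2,"linear": [6.4,-37,0],"turn": [0,0,-72]},{"hand": -0.2,"linear": [7,-40.8,0.4],"turn": [0,0,-79.8]}]}}

```text
time_s: 18.85
ee_pos: [0.4936, -0.1004, 0.2363]
eef_rot: [-2.327, 1.322, -0.653]
force: [-0.6, 0.1, 0.5]
finger_gap: 0.602
grip_force: 0.0
```

{"op": "servo_tool", "data": {"series": [{"hand": -0.2,"linear": [0,0,18],"turn": [0,0,0]},{"hand": -0.2,"linear": [0,0,36],"turn": [0,0,0]},{"hand": -0.2,"linear": [0,0,54],"turn": [0,0,0]},{"hand": -0.2,"linear": [0,0,66],"turn": [0,0,0]},{"hand": -0.2,"linear": [0,0,70],"turn": [0,0,0]},{"hand": -0.2,"linear": [0,0,70],"turn": [0,0,0]}]}}

```text
time_s: 19.45
ee_pos: [0.5331, -0.0931, 0.1785]
eef_rot: [-2.325, 1.327, -0.65]
force: [-1.0, -0.2, -0.2]
finger_gap: 0.597
grip_force: 0.0
```

```bash
python3 go.py 21 -.005
```

```text
19.45 [-0.331 -0.041 -0.688  0.373  0.282 -2.356] 0.5966689118803017 [ 0.53305729 -0.0930694   0.17854784] [-1.  -0.2 -0.2] [-0.14  0.53  0.  ]
[ 0.4 -0.4 -0.3] [-0.1 -0.  -0.4]
tool F [-0.3  0.8 -0.4]
```

{"op": "servo_tool", "data": {"series": [{"hand": 1,"linear": [0,0,0],"turn": [0,0,0]},{"hand": 1,"linear": [0,0,0],"turn": [0,0,0]},{"hand": 1,"linear": [0,0,0],"turn": [0,0,0]},{"hand": 1,"linear": [0,0,0],"turn": [0,0,0]},{"hand": 1,"linear": [0,0,0],"turn": [0,0,0]}]}}

```text
time_s: 19.95
ee_pos: [0.5337, -0.0936, 0.1801]
eef_rot: [-2.324, 1.324, -0.654]
force: [-2.8, -0.6, 6.9]
finger_gap: 0.116
grip_force: 58.7
```

```bash
python3 go.py 21 -.005
```

```text
19.95 [-0.332 -0.043 -0.688  0.373  0.282 -2.357] 0.11605808773643596 [ 0.53371414 -0.09359296  0.18008079] [-2.8 -0.6  6.9] [-0.27  0.29 -0.07]
[-0.6  0.7  0.6] [-0.2 -0.1 -0.3]
tool F [ 0.6 -1.5 -7.3]
```

{"op": "servo_tool", "data": {"series": [{"hand": 1,"linear": [-0.2,4.4,0.1],"turn": [0,0,6]},{"hand": 1,"linear": [-0.9,8.7,0.2],"turn": [0,0,12]},{"hand": 1,"linear": [-2.1,13,0.3],"turn": [0,0,18]}]}}

```text
time_s: 20.25
ee_pos: [0.5239, -0.0981, 0.1723]
eef_rot: [-2.047, 1.646, -0.55]
force: [-2.2, -0.6, 4.1]
finger_gap: 0.113
grip_force: 58.9
```

```bash
python3 go.py 3 -.0053
```

```text
20.25 [-0.352 -0.047 -0.714  0.356  0.293 -2.057] 0.1130929048813051 [ 0.52387991 -0.09808453  0.17225556] [-2.2 -0.6  4.1] [-0.22  0.31  0.02]
[-0.4  0.6  0.5] [-0.2 -0.1 -0.6]
tool F [ 0.2 -0.5 -4.7]
```

{"op": "servo_tool", "data": {"series": [{"hand": 1,"linear": [-0.2,4.4,0.1],"turn": [0,0,6]},{"hand": 1,"linear": [-0.9,8.7,0.2],"turn": [0,0,12]},{"hand": 1,"linear": [-2.1,13,0.3],"turn": [0,0,18]}]}}

```text
time_s: 20.55
ee_pos: [0.5129, -0.0984, 0.1642]
eef_rot: [-1.739, 1.918, -0.439]
force: [-3.4, -1.9, 4.8]
finger_gap: 0.116
grip_force: 58.9
```

```bash
python3 go.py -15 -.0056
```

```text
20.55 [-0.363 -0.054 -0.744  0.336  0.298 -1.752] 0.11590284916099056 [ 0.51294193 -0.09839416  0.16417675] [-3.4 -1.9  4.8] [-0.27  0.5   0.06]
[-0.1  0.2  0.4] [-0.2 -0.  -0.6]
tool F [ 1.3 -0.1 -6.1]
```

{"op": "servo_tool", "data": {"series": [{"hand": 1,"linear": [-0.2,4.4,0.1],"turn": [0,0,6]},{"hand": 1,"linear": [-0.9,8.7,0.2],"turn": [0,0,12]},{"hand": 1,"linear": [-2.1,13,0.3],"turn": [0,0,18]}]}}

```text
time_s: 20.85
ee_pos: [0.5023, -0.0946, 0.1568]
eef_rot: [-1.402, 2.142, -0.321]
force: [-2.4, -1.1, 4.2]
finger_gap: 0.116
grip_force: 59.0
```

```bash
python3 go.py -33 -.0059
```

```text
20.85 [-0.363 -0.065 -0.776  0.315  0.298 -1.438] 0.11551507836303346 [ 0.50232942 -0.09456192  0.15684561] [-2.4 -1.1  4.2] [-0.27  0.57  0.03]
[ 0.1 -0.1  0.3] [-0.1  0.  -0.6]
tool F [ 0.4 -0.7 -4.9]
```

{"op": "servo_tool", "data": {"series": [{"hand": 1,"linear": [-0.2,4.4,0.1],"turn": [0,0,6]},{"hand": 1,"linear": [-0.9,8.7,0.2],"turn": [0,0,12]},{"hand": 1,"linear": [-2.1,13,0.3],"turn": [0,0,18]}]}}

```text
time_s: 21.15
ee_pos: [0.493, -0.087, 0.1509]
eef_rot: [-1.041, 2.317, -0.198]
force: [-2.8, -1.0, 4.0]
finger_gap: 0.116
grip_force: 59.0
```

```bash
python3 go.py -51 -.0062
```

```text
21.15 [-0.353 -0.077 -0.807  0.295  0.293 -1.115] 0.11595499501546513 [ 0.49297436 -0.08700039  0.15087421] [-2.8 -1.   4. ] [-0.24  0.6   0.2 ]
[ 0.2 -0.4  0.2] [-0.1  0.1 -0.6]
tool F [ 0.4 -0.4 -5. ]
```

{"op": "servo_tool", "data": {"series": [{"hand": 1,"linear": [-0.2,4.4,0.1],"turn": [0,0,6]},{"hand": 1,"linear": [-0.9,8.7,0.2],"turn": [0,0,12]},{"hand": 1,"linear": [-2.1,13,0.3],"turn": [0,0,18]}]}}

```text
time_s: 21.45
ee_pos: [0.4858, -0.0765, 0.1469]
eef_rot: [-0.663, 2.442, -0.074]
force: [-8.0, -1.9, 8.7]
finger_gap: 0.114
grip_force: 59.6
```

```bash
python3 go.py -69 -.0065
```

```text
21.45 [-0.33  -0.091 -0.833  0.277  0.281 -0.781] 0.11385579088150204 [ 0.48582794 -0.07654336  0.14692213] [-8.  -1.9  8.7] [-0.26  0.78  0.21]
[ 0.1 -0.6  0.3] [-0.1  0.1 -0.6]
tool F [  1.8   0.1 -11.9]
```

{"op": "servo_tool", "data": {"series": [{"hand": 1,"linear": [-0.1,3,0],"turn": [0,0,4]},{"hand": 1,"linear": [-0.5,6,0.1],"turn": [0,0,8]},{"hand": 1,"linear": [-0.9,8.7,0.1],"turn": [0,0,12]}]}}

```text
time_s: 21.75
ee_pos: [0.4825, -0.0684, 0.1456]
eef_rot: [-0.406, 2.496, 0.01]
force: [-7.4, -1.2, 8.2]
finger_gap: 0.113
grip_force: 59.8
```

```bash
python3 go.py -81 -.0067
```

```text
21.75 [-0.31  -0.101 -0.846  0.269  0.271 -0.555] 0.11255137862470184 [ 0.48250171 -0.06844522  0.14555522] [-7.4 -1.2  8.2] [-0.22  0.88  0.28]
[-0.1 -0.7  0.4] [-0.1  0.1 -0.5]
tool F [  1.4   0.3 -11. ]
```

{"op": "servo_tool", "data": {"series": [{"hand": 1,"linear": [-0.2,4.4,0],"turn": [0,0,6]},{"hand": 1,"linear": [-0.9,8.7,0.1],"turn": [0,0,12]},{"hand": 1,"linear": [-2.1,13,0.2],"turn": [0,0,18]}]}}

```text
time_s: 22.05
ee_pos: [0.4803, -0.0561, 0.1455]
eef_rot: [-0.009, 2.535, 0.132]
force: [-15.1, -9.4, 12.7]
finger_gap: 0.116
grip_force: 79.3
```

```bash
python3 go.py -99 -.0070
```

```text
22.05 [-0.273 -0.113 -0.857  0.261  0.249 -0.208] 0.11630152415432068 [ 0.48030748 -0.05613701  0.14545858] [-15.1  -9.4  12.7] [-2.3   1.28  0.48]
[-0.2  0.   0.7] [-0.1  0.1 -0.5]
tool F [  5.1  -7.6 -19.8]
```

Resistance is rising (tangential force −7.6 N, pad force 79 N), so the stop looks close. Smaller steps now.

{"op": "servo_tool", "data": {"series": [{"hand": 1,"linear": [0,1.5,0],"turn": [0,0,2]},{"hand": 1,"linear": [-0.1,3,0],"turn": [0,0,4]},{"hand": 1,"linear": [-0.1,3,0],"turn": [0,0,4]}]}}

```text
time_s: 22.35
ee_pos: [0.4803, -0.0539, 0.1458]
eef_rot: [0.075, 2.536, 0.156]
force: [-13.6, -11.4, 11.0]
finger_gap: 0.116
grip_force: 91.6
```

```bash
python3 go.py -103 -.0070
```

```text
22.35 [-0.265 -0.115 -0.858  0.26   0.242 -0.135] 0.11603509782784728 [ 0.48027778 -0.05393479  0.14578888] [-13.6 -11.4  11. ] [-2.74  1.42  0.53]
[-0.1  0.7  0.7] [-0.3  0.1 -0.3]
tool F [  4.1 -10.2 -17.8]
```

{"op": "servo_tool", "data": {"series": [{"hand": 1,"linear": [0,1.5,0],"turn": [0,0,2]},{"hand": 1,"linear": [-0.1,3,0],"turn": [0,0,4]},{"hand": 1,"linear": [-0.3,4.4,0],"turn": [0,0,6]},{"hand": 1,"linear": [-0.3,4.4,0],"turn": [0,0,6]}]}}

```text
time_s: 22.75
ee_pos: [0.4802, -0.0503, 0.1462]
eef_rot: [0.208, 2.534, 0.195]
force: [-16.7, -15.6, 11.8]
finger_gap: 0.117
grip_force: 117.3
```

```bash
python3 go.py -109 -.0070
```

```text
22.75 [-0.252 -0.118 -0.859  0.26   0.233 -0.019] 0.1165135446055236 [ 0.48023552 -0.05028898  0.14621567] [-16.7 -15.6  11.8] [-3.8   1.79  0.64]
[-0.3  1.5  0.7] [-0.3  0.1 -0.3]
tool F [  4.2 -14.8 -20.5]
```

{"op": "servo_tool", "data": {"series": [{"hand": 1,"linear": [0,1.5,0],"turn": [0,0,1]},{"hand": 1,"linear": [0,3,0],"turn": [0,0,2]},{"hand": 1,"linear": [-0.1,4.5,0],"turn": [0,0,3]},{"hand": 1,"linear": [-0.1,4.5,0],"turn": [0,0,3]},{"hand": 1,"linear": [-0.1,4.5,0],"turn": [0,0,3]}]}}

```text
time_s: 23.25
ee_pos: [0.4803, -0.0468, 0.1467]
eef_rot: [0.275, 2.531, 0.212]
force: [-19.1, -19.3, 11.8]
finger_gap: 0.116
grip_force: 131.1
```

```bash
python3 go.py -113 -.0070
```

```text
23.25 [-0.239 -0.121 -0.86   0.26   0.224  0.043] 0.11625468137499301 [ 0.48033795 -0.04678728  0.14668089] [-19.1 -19.3  11.8] [-4.83  2.12  0.45]
[-0.7  1.   0.7] [-0.5  0.1  0.8]
tool F [  4.5 -19.  -22.2]
```

The load now builds steadily against the stop. I'll release, lift off and check the bar angle.

{"op": "servo_tool", "data": {"series": [{"hand": -0.2,"linear": [0,0,0],"turn": [0,0,0]},{"hand": -0.2,"linear": [0,0,0],"turn": [0,0,0]},{"hand": -0.2,"linear": [0,0,0],"turn": [0,0,0]},{"hand": -0.2,"linear": [0,0,0],"turn": [0,0,0]},{"hand": -0.2,"linear": [0,0,-20],"turn": [0,0,0]},{"hand": -0.2,"linear": [0,0,-40],"turn": [0,0,0]},{"hand": -0.2,"linear": [0,0,-70],"turn": [0,0,0]},{"hand": -0.2,"linear": [0,0,-100],"turn": [0,0,0]},{"hand": -0.2,"linear": [0,0,-130],"turn": [0,0,0]},{"hand": -0.2,"linear": [0,0,-150],"turn": [0,0,0]}]}}

```text
time_s: 24.25
ee_pos: [0.3957, -0.0584, 0.2714]
eef_rot: [0.273, 2.528, 0.224]
force: [0.0, -0.4, 0.5]
finger_gap: 0.602
grip_force: 0.0
```

```bash
python3 go.py -97 .08; python3 - <<'E'
from rig import bot
from h import *
import pickle
c=bot.capture('top');pickle.dump(c,open('top2.pkl','wb'));d=bot.capture('scene')
a=cv2.resize(c['frame'][195:285,290:410],(640,480),interpolation=cv2.INTER_CUBIC)
b=cv2.resize(d['frame'][200:320,220:380],(640,480),interpolation=cv2.INTER_CUBIC)
cv2.imwrite('pics/end.png',cv2.resize(np.hstack([a,b]),(800,300)))
P=cloud(c);m=mid-.007*A
w=P-m;h=w@A;r=w-h[...,None]*A
X,Y=r@XP,-(r@ys);rad=np.hypot(X,Y)
g=(abs(h)<.012)&(rad>.016)&(rad<.07)
print(g.sum());print(np.histogram(np.degrees(np.arctan2(X,Y))[g],bins=np.arange(-180,181,10)))
E
```

```text
24.25 [-0.382 -0.396 -0.667  0.761  0.309 -0.081] 0.601747925796938 [ 0.39568633 -0.05839234  0.27138997] [ 0.  -0.4  0.5] [-0.07  0.52 -0.03]
[ -1.8 -14.3  64.8] [  0.    0.2 -15.3]
tool F [-0.4 -0.3 -0.4]
226
(array([ 0,  0,  0,  0,  0,  0,  0,  8, 50, 41,  2,  0,  0,  0,  0,  0,  0,
        0,  0,  0,  0,  0,  0,  0,  0,  5, 54, 60,  6,  0,  0,  0,  0,  0,
        0,  0]), array([-180, -170, -160, -150, -140, -130, -120, -110, -100,  -90,  -80,
        -70,  -60,  -50,  -40,  -30,  -20,  -10,    0,   10,   20,   30,
         40,   50,   60,   70,   80,   90,  100,  110,  120,  130,  140,
        150,  160,  170,  180]))
```

View pics/end.png

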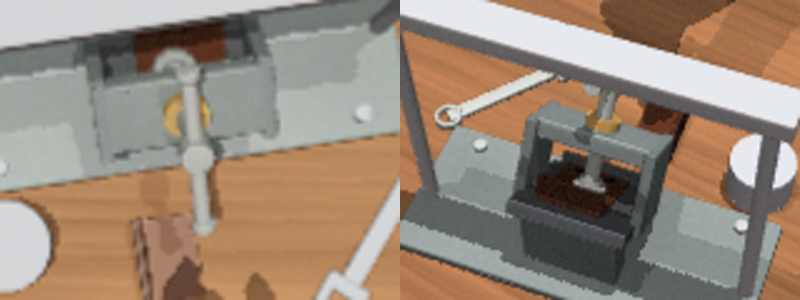

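The handle now points front-to-back, with caps at about (190,62) and (203,228) in the left panel. The right panel shows the foot down on the bracket, which has not moved. The bar slipped in the pads against the stop, so I'll regrip at its true angle and check that it is tight.

```bash
python3 - <<'E'
from h import *
import pickle
c=pickle.load(open('top2.pkl','rb'));P=cloud(c);m=mid-.0015*XP-.007*A
w=P-m;h=w@A;r=w-h[...,None]*A;X,Y=r@XP,-(r@ys);rad=np.hypot(X,Y)
g=(abs(h)<.012)&(rad>.016)&(rad<.07)
q=np.c_[Y[g],X[g]];U=np.linalg.svd(q-q.mean(0))[2][0];print(np.degrees(np.arctan2(U[1],U[0])),q.mean(0),h[g].mean())
E
python3 go.py -91 .06
```

```text
-90.27214482139527 [-0.00051379  0.00845985] 0.00387097662442798
24.35 [-0.382 -0.397 -0.666  0.759  0.308 -0.08 ] 0.602036708819544 [ 0.39658315 -0.0589616   0.27223349] [-0.3 -1.   0. ] [-0.09  0.52  0.01]
[ -1.6 -18.2  85.1] [ -0.    0.3 -21.3]
tool F [-0.1 -1.  -0.3]
```

{"op": "servo_tool", "data": {"series": [{"hand": -0.2,"linear": [-0.5,-6,20],"turn": [0,0,-7]},{"hand": -0.2,"linear": [-1,-12,40],"turn": [0,0,-14]},{"hand": -0.2,"linear": [-1.6,-18,60],"turn": [0,0,-20.5]},{"hand": -0.2,"linear": [-1.6,-18,85],"turn": [0,0,-20.5]},{"hand": -0.2,"linear": [-1.6,-18,110],"turn": [0,0,-20.5]},{"hand": -0.2,"linear": [-1.6,-18,135],"turn": [0,0,-20.5]},{"hand": -0.2,"linear": [-1.6,-18,151],"turn": [0,0,-20.5]},{"hand": -0.2,"linear": [-1.6,-18,151],"turn": [0,0,-20.5]}]}}

```text
time_s: 25.15
ee_pos: [0.48, -0.0603, 0.1401]
eef_rot: [-0.181, 2.529, 0.085]
force: [-1.1, 0.8, -0.0]
finger_gap: 0.599
grip_force: 0.0
```

```bash
python3 go.py -90.3 -.0063
```

```text
25.15 [-0.289 -0.1   -0.86   0.255  0.261 -0.357] 0.5988584717738681 [ 0.4799611  -0.06028075  0.14010379] [-1.1  0.8 -0. ] [-0.08  0.52  0.04]
[-3.7 -2.2 -3.8] [ 0.1 -0.2 -1.6]
tool F [ 0.8  1.  -0.5]
```

{"op": "servo_tool", "data": {"series": [{"hand": 1,"linear": [0,0,0],"turn": [0,0,0]},{"hand": 1,"linear": [0,0,0],"turn": [0,0,0]},{"hand": 1,"linear": [0,0,0],"turn": [0,0,0]},{"hand": 1,"linear": [0,0,0],"turn": [0,0,0]},{"hand": 1,"linear": [0,0,0],"turn": [0,0,0]}]}}

```text
time_s: 25.65
ee_pos: [0.4807, -0.0615, 0.1439]
eef_rot: [-0.18, 2.524, 0.082]
force: [-6.4, 0.6, 5.5]
finger_gap: 0.115
grip_force: 58.8
```

```bash
python3 go.py -90.3 -.0063
```

```text
25.65 [-0.291 -0.106 -0.857  0.258  0.261 -0.358] 0.11524421890410311 [ 0.48073966 -0.06151875  0.14392257] [-6.4  0.6  5.5] [-0.16  0.87  0.33]
[-1. -1. -1.] [-0.   0.2 -1.5]
tool F [ 2.   1.6 -8. ]
```

{"op": "servo_tool", "data": {"series": [{"hand": 1,"linear": [0,1.5,0],"turn": [0,0,2]},{"hand": 1,"linear": [-0.1,3,0],"turn": [0,0,4]},{"hand": 1,"linear": [-0.2,4.4,0],"turn": [0,0,6]},{"hand": 1,"linear": [-0.2,4.4,0],"turn": [0,0,6]}]}}

```text
time_s: 26.05
ee_pos: [0.4804, -0.0579, 0.1442]
eef_rot: [-0.047, 2.532, 0.121]
force: [-7.7, -4.7, 6.4]
finger_gap: 0.117
grip_force: 70.0
```

```bash
python3 go.py -96.3 -.0063
```

```text
26.05 [-0.279 -0.11  -0.86   0.256  0.252 -0.242] 0.11685978259365036 [ 0.48038126 -0.05790259  0.14419416] [-7.7 -4.7  6.4] [-1.43  1.    0.47]
[-0.9 -0.1 -0.9] [-0.2  0.2 -1.5]
tool F [  2.8  -3.7 -10. ]
```

{"op": "servo_tool", "data": {"series": [{"hand": 1,"linear": [0,2,0],"turn": [0,0,2]},{"hand": 1,"linear": [0,4,0],"turn": [0,0,4]},{"hand": 1,"linear": [0,6,0],"turn": [0,0,6]},{"hand": 1,"linear": [-0.3,8,0],"turn": [0,0,8]},{"hand": 1,"linear": [-0.3,10,0],"turn": [0,0,9]},{"hand": 1,"linear": [-0.3,10,0],"turn": [0,0,9]}]}}

```text
time_s: 26.65
ee_pos: [0.48, -0.0499, 0.1449]
eef_rot: [0.153, 2.534, 0.176]
force: [-8.9, -17.0, 4.3]
finger_gap: 0.116
grip_force: 104.7
```

```bash
python3 go.py -105.3 -.0063
```

```text
26.65 [-0.25  -0.118 -0.864  0.252  0.231 -0.061] 0.11616645843438114 [ 0.47997222 -0.04989359  0.14493294] [ -8.9 -17.    4.3] [-4.    1.45  0.01]
[-1.3 -1.4 -0.9] [-0.4  0.2 -1.5]
tool F [  2.4 -16.7 -10.1]
```

{"op": "servo_tool", "data": {"series": [{"hand": -0.2,"linear": [0,0,0],"turn": [0,0,0]},{"hand": -0.2,"linear": [0,0,0],"turn": [0,0,0]},{"hand": -0.2,"linear": [0,0,0],"turn": [0,0,0]},{"hand": -0.2,"linear": [0,0,0],"turn": [0,0,0]},{"hand": -0.2,"linear": [0,0,-20],"turn": [0,0,0]},{"hand": -0.2,"linear": [0,0,-40],"turn": [0,0,0]},{"hand": -0.2,"linear": [0,0,-70],"turn": [0,0,0]},{"hand": -0.2,"linear": [0,0,-100],"turn": [0,0,0]},{"hand": -0.2,"linear": [0,0,-130],"turn": [0,0,0]},{"hand": -0.2,"linear": [0,0,-150],"turn": [0,0,0]}]}}

```text
time_s: 27.65
ee_pos: [0.3942, -0.0619, 0.2689]
eef_rot: [0.151, 2.533, 0.186]
force: [0.2, 0.5, -0.0]
finger_gap: 0.6
grip_force: 0.0
```

```bash
python3 - <<'E'
from rig import bot
from h import *
c=bot.capture('top');P=cloud(c);m=mid-.0015*XP-.007*A
w=P-m;h=w@A;r=w-h[...,None]*A;X,Y=r@XP,-(r@ys);rad=np.hypot(X,Y)
g=(abs(h)<.012)&(rad>.016)&(rad<.07)
q=np.c_[Y[g],X[g]];U=np.linalg.svd(q-q.mean(0))[2][0];print(np.degrees(np.arctan2(U[1],U[0])),q.mean(0),h[g].mean())
d=bot.capture('scene');import pickle
o=pickle.load(open('scene.pkl','rb'))
b=np.hstack([cv2.resize(f[215:305,235:345],(400,330),interpolation=cv2.INTER_CUBIC) for f in(o['frame'],d['frame'])])
cv2.imwrite('pics/final.png',b)
E
```

```text
-90.25080956283469 [-0.0006027   0.00871168] 0.003877163751263587
```

View pics/final.png

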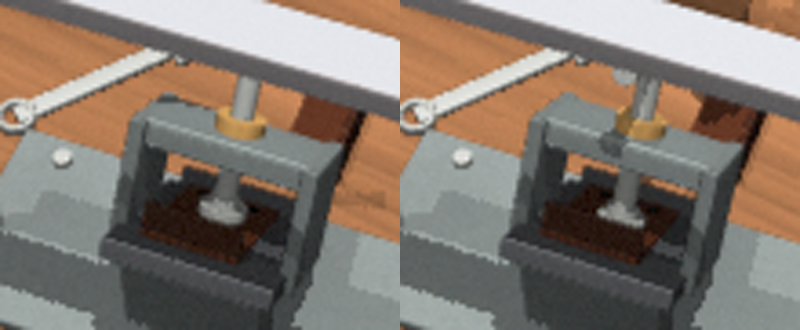

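The bar is still at −90.25° after the second hard push, so the screw is against its stop. In the before/after pair the bracket and its neighbours are unmoved, and the foot now sits on the plate at about (625,213). The gripper is clear, so I'm handing in.

```bash
python3 -c "
from rig import bot
print(bot.finish_job())"
```

```text
the job is handed in; nothing more can be done
None
```

The bracket is clamped: I wound the screw about 1.3 turns clockwise until the handle stopped dead, and a second push moved it no further; the foot is down on the bracket, which looks unmoved, as do the other things I checked in the pictures, and the gripper was clear when I handed in at about 28 s (no verdict was returned).

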